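# Slide the measuring cylinder under the filling spout and shut the gate

### The arm

A 6-joint arm with a two-finger parallel gripper is mounted at the origin on the work surface. World frame = base frame: x ahead of the robot, y to its left, z up, the work surface at z = 0. Lengths are in mm, angles in rad, forces in N, time in s.
With the tool pointing down it reaches from about 250 to 725 mm from the base axis. Payload 4 kg.
Tool frame: the origin (TCP) lies on the centre line of the jaws, within the pads' length; the fingertips stand 17 mm ahead of it and the grasp point (between the pads) lies 2 mm behind it; z points along the fingers, y is the direction in which the jaws open and shut (so a half turn about z gives the same grasp; the last joint's range is limited). The gripper opens to 85 mm and grips with 20 to 120 N. Pads are 22 mm wide; open, the fingers measure 114 mm over their backs; the gripper's body (76 mm by 85 mm) begins 54 mm behind the grasp point. The pads swing forward as they close: fully open they stand 13 mm farther back than shut.
Start: joints at [1.213, 0.241, 0.005, 1.335, 0, 1.571], TCP at [175.105, 468.335, 248.306] pointing down, gripper open.
Joint ranges: [-2.72, 2.72], [-1.05, 1.87], [-1.09, 1.28], [-1.99, 2.15], [-1.42, 1.44], [-3.14, 3.14]. Speed limits (rad/s): [2.79, 2.79, 3.14, 3.14, 3.14, 3.14].

### API

Orientations are given as a 3x3 rotation matrix whose columns are the frame's x, y, z axes.
In Python, from rig import read_state, read_camera, camera_info, sign_off gives the robot as it stands. The module is installed in compiled form; this text tells all that it offers.
- The arm moves only by the tool step_arm, never from a script. Its argument "commands" is a list of rows, each a list of 7 numbers: the shift along the world's x, y, z in cm, then the turn, a rotation vector about the world's x, y, z in rad, then the closure, from -1 (fully open) to 1 (shut). In form: [[tx, ty, tz, ax, ay, az, claw], ...]. A call has 1 to 12 rows; each row is the pose to reach, as a shift and turn from the pose commanded when the call began; what a row does not reach only later rows make up. A row lasts 1/8 s, in which the tool goes at most 62.5 mm and 10.7 degrees, less where a joint would pass 70% of its speed; a pose out of reach is approached as far as the arm can. A call with a gripper value outside its range is refused whole. The fingers move at their own pace and stop on an object; "grip_force" is the grip in N (left out, the last holds). Time passes only in rows, so rows that repeat a pose let the fingers close. It gives the time, the measured TCP pose, the force and the opening at its end, in the units of the state.
- read_state(): the state, without advancing time (a new reading comes with each control period).
- read_camera(name): name is "scene" or "top"; returns the picture (480x640x3 uint8, red, green, blue); there is no depth.
- camera_info(name): a dict with "fx", "fy", "cx", "cy" (pixels), "rvec" (rotation vector, rad) and "tvec" (3), from world to camera coordinates, as OpenCV has them. Camera axes: x right, y down, z forward; pixel columns grow to the right and rows downward; lengths in mm; the calibration is good to about 2 mm. A picture is of the moment at which its call begins. camera_info takes no time and is no camera call.
- sign_off(): hands the job in, once; it reports no verdict.
The state is a dict: "t": time; "joints": joint angles; "joint_velocities": joint speeds; "joint_torque": joint torques, N m; "tool_pos": TCP position; "eef_rot": TCP orientation; "force": force on the tool from outside, world axes, zero at the start; "wrist_torque": the same for the moment, N m; "gripper_width": finger opening in mm.
Only numpy, scipy, OpenCV 4.12 (cv2) and the standard library are available. Lean on these libraries where they do the work, as an engineer would, in place of code of your own. Each camera call takes 0.05 s, during which the arm holds its last target. There are 200 camera calls.

### The job

Slide the tall measuring cylinder across the bench into the white stall under the grey swan-neck spout, then swing the stall's gate fully shut behind it. Only push, gently, with the fingers: the cylinder stays standing on the bench all the way and is not tipped, squeezed between the fingers or picked up. Leave the flasks and the jar where they are.

Things in the scene. Friction and masses are not known exactly. Their poses are not given: they have to be found in the camera images.
- cylinder: Tall narrow measuring cylinder, 200 mm high: a round white foot 60 mm in diameter with straight sides up to 20 mm above the bench, tapering to the tube by 32 mm, then a pale translucent tube 28 mm in diameter. About 0.15 to 0.33 kg. Loose. Origin at the centre of the underside, z up. It slides when pushed on the foot (below 20 mm) and tips over when pushed some way up the tube.
- stall: White filling stall fixed to the bench: three walls 30 mm high, no floor. Origin on the bench, mid-seat, under the spout; x points into the stall, the open mouth faces -x. Inner faces: back wall x = +34 mm, side walls y = -46 and +46 mm (14 mm thick, x = -48 to +44 mm). Pushed right home the cylinder's centre is at x = +4 mm; the shut gate clears its foot if the centre is beyond x = -19 mm.
- spout (a point): End of the grey swan-neck spout, 227 mm above the bench, over the seat at x = 4 mm in the stall's frame. Its pipe, 16 mm thick, stands behind the back wall (stall x = 85 mm), rises to 306 mm and bends over.
- gate (a joint): Gate angle, rad: 0 fully shut (stop), 1.7 to 2.05 at the start, 2.4 open stop. Dark steel bar 115 mm long, 8 mm thick, 10 to 30 mm above the bench, on an upright hinge at stall x = -53, y = -55 mm. Shut, it points to stall +y across the mouth; at angle q along (-sin q, cos q) in the stall's frame, so it opens outwards. Moves freely, stays where left.
- gate_hinge (a point): Point on the gate's hinge axis, 20 mm above the bench.
- gate_end (a point): Point on the gate's centre line 110 mm from the hinge axis, 5 mm short of its free end, 20 mm above the bench.
- conical_flask: Bystander: glass conical flask, 68 mm across, 92 mm tall, origin at the centre of the underside.
- round_flask: Bystander: round amber flask with a stoppered neck in a cork ring, 84 mm across, 137 mm tall, origin at the centre of the underside.
- jar: Bystander: white jar, 64 mm across, 75 mm tall, origin at the centre of the underside.
Things that resemble listed ones, but are neither listed nor needed, are in the scene too. Leave any purple look-alike of the cylinder alone.

How it is judged:
By the outcome, as a careful person would: the job done as asked, in the order asked, and still so for the second after the job is handed in, with the robot touching nothing.
It also fails if it takes over 58 s, if anything falls off the work surface, if the arm or the gripper's body presses on something with over 40 N, if the wrist force passes 120 N, or if a joint passes its speed limit or range.

## Working session

There is one attempt and no reset: what is moved stays moved. The work goes in short steps, Python scripts to look and compute and a tool call to move; the robot and the scene stay as the last step left them, time stands still between calls to the robot, and variables do not carry over. Pictures are saved under pics/ and viewed, about 8 in all and at most 12, crops included, and the job is handed in when it is done.

Besides the shell and the picture viewer there is one more tool, called after "Emit:" in YAML: its name, and indented under it one key for each argument. step_arm: Moves the arm, as the interface text tells. Its arguments: {"type":"object","properties":{"commands":{"type":"array","items":{"type":"array","items":{"type":"number"}}},"grip_force":{"type":"number"}},"required":["commands"]}

```bash
mkdir -p pics; cat > h.py <<'E'
import numpy as np, cv2
from rig import read_state, read_camera, camera_info, sign_off
def cam(n):
    c=camera_info(n); K=np.array([[c['fx'],0,c['cx']],[0,c['fy'],c['cy']],[0,0,1.]])
    return K,cv2.Rodrigues(np.array(c['rvec'],float))[0],np.array(c['tvec'],float).ravel()
def plane(n,u,v,z):
    K,R,t=cam(n); d=R.T@np.linalg.inv(K)@[u,v,1]; o=-R.T@t
    return o+d*(z-o[2])/d[2]
def proj(n,p):
    K,R,t=cam(n); q=K@(R@np.array(p,float)+t); return q[:2]/q[2]
def snap(n,f):
    im=read_camera(n)[:,:,::-1].copy(); cv2.imwrite('pics/'+f,im); return im
E
python3 - <<'E'
from h import *
for n in('top','scene'):
    snap(n,n+'0.png'); K,R,t=cam(n); print(n,K[0,0],(-R.T@t).round(),R.round(2).tolist())
print(read_state())
E
```

```text
top 590.6985875615268 [ 445.   49. 1537.] [[-0.02, -1.0, 0.01], [-1.0, 0.02, -0.08], [0.08, -0.01, -1.0]]
scene 481.6703037269036 [1310. -177.  705.] [[0.27, 0.96, -0.02], [0.54, -0.17, -0.82], [-0.8, 0.21, -0.57]]
{'t': 0.1, 'joints': array([ 1.21302849e+00,  2.41351330e-01,  3.92559430e-03,  1.33521094e+00,
       -4.16496380e-07,  1.57080898e+00]), 'joint_velocities': array([ 1.93445146e-05, -2.37469607e-03,  4.43472150e-03,  1.62897533e-03,
        1.00421193e-03, -1.22491196e-03]), 'joint_torque': array([ 2.77709451e-04, -3.73135722e+01,  2.53010631e+01,  1.08549235e-02,
        1.55682187e-05, -1.88588115e-05]), 'tool_pos': array([174.91491633, 467.86601882, 247.52054826]), 'eef_rot': array([[-9.36676392e-01,  3.50195549e-01, -6.44071177e-04],
       [ 3.50196141e-01,  9.36674805e-01, -1.72396546e-03],
       [-4.39786546e-07, -1.84034899e-03, -9.99998307e-01]]), 'force': array([ 0.96322202, -0.37533765,  0.3242432 ]), 'wrist_torque': array([-0.0237727 ,  0.04634159,  0.02335255]), 'gripper_width': 85.41649184323796}
```

View pics/top0.png

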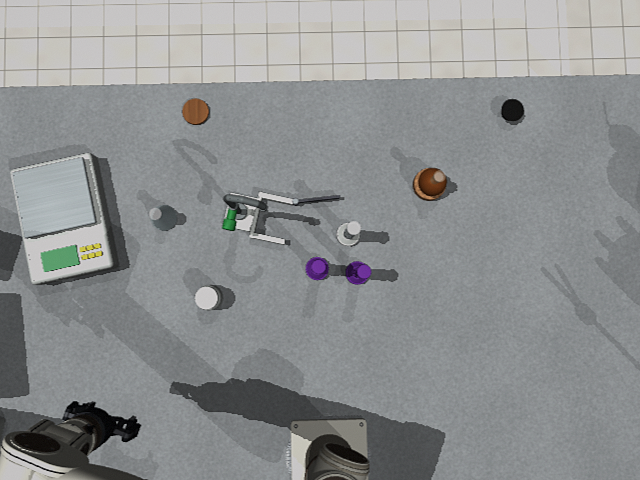

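View pics/scene0.png

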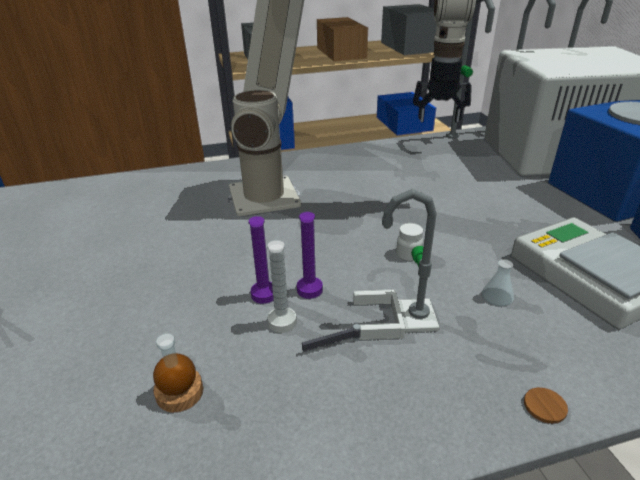

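The top view shows the stall at about (262,218) with its mouth facing right, and the gate running from (299,202) to (342,198). The cylinder foot is at about (346,236), and the purple decoys are at (317,268) and (358,273). Next I measure precisely.

```bash
python3 - <<'E'
from h import *
im=cv2.imread('pics/top0.png'); a=im[170:300,200:400]
cv2.imwrite('pics/crop.png',cv2.resize(a,None,fx=4,fy=4,interpolation=cv2.INTER_CUBIC))
def comps(n,im,m,roi,z,lo=40):
    k,l,s,c=cv2.connectedComponentsWithStats(m.astype(np.uint8))
    for i in range(1,k):
        if s[i,4]>lo and roi[0]<c[i][0]<roi[1] and roi[2]<c[i][1]<roi[3]:
            r=cv2.minAreaRect(np.argwhere(l==i)[:,::-1].astype(np.float32)); b=cv2.boxPoints(r)
            print(n,s[i],c[i].round(1),'box',b.round(1).tolist(),[plane(n,*q,z)[:2].round(1).tolist() for q in b])
hsv=cv2.cvtColor(im,cv2.COLOR_BGR2HSV)
comps('top',im,(hsv[...,2]>195)&(hsv[...,1]<40),(200,400,150,320),30,25)
print('dark'); comps('top',im,(hsv[...,2]<75)&(hsv[...,1]<90),(280,360,170,230),30,20)
ims=cv2.imread('pics/scene0.png'); hs=cv2.cvtColor(ims,cv2.COLOR_BGR2HSV)
print('scene'); comps('scene',ims,(hs[...,2]>170)&(hs[...,1]<40),(240,460,220,360),30,40)
print('purple');comps('top',im,(hsv[...,1]>120)&(hsv[...,0]>125)&(hsv[...,0]<160),(0,640,0,480),10)
for q in [(346,236),(342,198)]: print(plane('top',*q,20))
E
```

```text
top [254 192  38  12 159] [273.9 197.4] box [[253.89999389648438, 198.60000610351562], [254.8000030517578, 191.3000030517578], [291.8999938964844, 195.60000610351562], [291.0, 203.0]] [[660.2, 177.3], [679.3, 174.8], [665.8, 79.7], [646.8, 82.3]]
top [236 215  17  16 158] [244.4 223.1] box [[234.5, 227.5], [237.5, 212.5], [252.3000030517578, 215.5], [249.3000030517578, 230.5]] [[586.9, 228.2], [625.3, 220.0], [616.8, 182.2], [578.4, 190.4]]
top [250 234  34  10 139] [268.6 238.3] box [[249.6999969482422, 236.6999969482422], [250.60000610351562, 232.10000610351562], [283.79998779296875, 238.8000030517578], [282.8999938964844, 243.39999389648438]] [[562.3, 189.8], [574.1, 187.3], [555.1, 102.5], [543.3, 105.1]]
top [196 287  21  22 367] [205.8 297.6] box [[196.0, 287.0], [216.0, 287.0], [216.0, 308.0], [196.0, 308.0]] [[437.5, 327.8], [436.3, 277.1], [383.3, 277.7], [384.5, 328.3]]
dark
top [292 197  52   9 165] [317.  200.7] box [[291.6000061035156, 200.8000030517578], [342.3999938964844, 193.8000030517578], [343.20001220703125, 199.3000030517578], [292.29998779296875, 206.30000305175
[... 1354 characters left out ...]
308  25  18 237] [285.  318.5] box [[270.3999938964844, 322.29998779296875], [290.70001220703125, 306.70001220703125], [298.29998779296875, 316.6000061035156], [278.1000061035156, 332.20001220703125]] [[590.6, -90.3], [556.5, -40.6], [590.6, -32.3], [622.7, -81.1]]
purple
top [306 257  23  23 408] [316.7 268.1] box [[306.0, 279.0], [306.0, 257.0], [328.0, 257.0], [328.0, 279.0]] [[451.2, 48.2], [508.0, 46.9], [506.6, -10.0], [449.9, -8.5]]
top [346 261  25  23 435] [357.6 272.4] box [[341.5, 272.5], [358.0, 256.0], [373.5, 271.5], [357.0, 288.0]] [[465.8, -43.8], [507.4, -87.7], [466.5, -126.6], [425.0, -82.7]]
[559.29687876 -57.38343058  20.        ]
[658.23113159 -49.793513    20.        ]
```

View pics/crop.png

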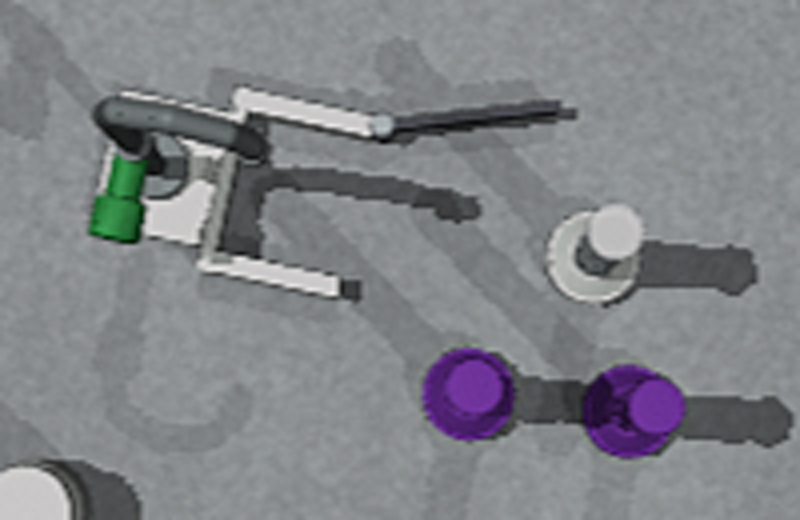

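The crop puts the foot circle at (592,257), i.e. full-image (348.1,234.2). The hinge is at (384,126), i.e. (296,201.5), and the gate tip at (577,113), i.e. (344,198). Both stall walls are tilted about 12.7° from world y. Next I compute the poses and the approach.

```bash
cat >> h.py <<'E'
YAW=np.radians(12.7); EX=np.array([np.sin(YAW),np.cos(YAW)]); EY=np.array([-EX[1],EX[0]])
E
python3 - <<'E'
from h import *
from scipy.spatial.transform import Rotation as Ro
h=plane('top',296,201.5,30)[:2]; g=plane('top',344,198.2,20)[:2]
c=plane('top',348.1,234.2,20)[:2]; c2=plane('scene',282,319,12)[:2]
k=plane('top',249.7,236.7,30)[:2]
o1=h+53*EX+55*EY; o2=k-44*EX-60*EY; o=(o1+o2)/2
print('hinge',h,'gate end',g,np.linalg.norm(g-h),'cyl',c,c2,'o',o1,o2)
d=g-h; print('q',np.arctan2(-d@EX,d@EY)); print('cyl in stall',(c-o)@EX,(c-o)@EY)
for p in[(316.7,268.1),(357.6,272.4)]:
    x=plane('top',*p,15)[:2]; print('decoy',x,(x-o)@EX,(x-o)@EY)
s=read_state(); th=np.radians(28)
z=np.r_[EX*np.sin(th),-np.cos(th)]; y=np.r_[-EY,0]; x=np.cross(y,z)
R=np.c_[x,y,z]; print((Ro.from_matrix(R)*Ro.from_matrix(s['eef_rot']).inv()).as_rotvec(), R.round(2).tolist())
T=np.r_[c-66*EX,9]; print('TCP start',T-17*z)
E
```

```text
hinge [650.40170631  69.3848186 ] gate end [657.59337823 -54.96169997] 124.55431275461876 cyl [563.82628532 -62.93090044] [568.73895388 -62.90226492] o [608.39915522 133.17969067] [611.24549755 133.56910512]
q 1.850224516650361
cyl in stall -201.61465472671756 1.7137522073251361
decoy [478.54759014  20.05069666] -139.4114376917763 103.14925438083279
decoy [465.03561    -84.96397657] -244.82743659506323 93.24358045262721
[ 0.46934831  0.25154517 -1.40436742] [[0.19, 0.98, 0.1], [0.86, -0.22, 0.46], [0.47, 0.0, -0.88]]
TCP start [ 547.56183964 -135.1019377    24.01010908]
```

Emit:
step_arm:
  commands:
    - [0,0,6,0,0,0,0.3]
    - [3,-6,6,0,0,-0.2,0.3]
    - [6,-12,6,0,0,-0.4,0.3]
    - [10,-18,6,0.06,0.03,-0.55,0.3]
    - [14,-24,6,0.12,0.06,-0.7,0.3]
    - [18,-30,6,0.18,0.1,-0.85,0.3]
    - [22,-36,6,0.25,0.13,-1.0,0.3]
    - [26,-42,6,0.32,0.17,-1.15,0.3]
    - [30,-48,6,0.39,0.2,-1.3,0.3]
    - [33,-54,6,0.469,0.252,-1.404,0.3]
    - [37,-61,6,0.469,0.252,-1.404,0.3]
    - [37,-61.5,6,0.469,0.252,-1.404,0.3]
  grip_force: 20

```text
t: 1.6
tool_pos: [530.7, -121.6, 307.7]
eef_rot: [[0.195, 0.975, 0.104], [0.861, -0.221, 0.458], [0.47, 0.0, -0.883]]
force: [0.9, 1.1, 0.6]
gripper_width: 29.4
```

Emit:
step_arm:
  commands:
    - [0,0,0,0,0,0,0.3]
    - [0,0,0,0,0,0,0.3]
    - [0,0,0,0,0,0,0.3]

```text
t: 1.98
tool_pos: [529.7, -118.0, 308.9]
eef_rot: [[0.193, 0.976, 0.104], [0.862, -0.219, 0.458], [0.469, 0.002, -0.883]]
force: [0.2, -0.9, 0.2]
gripper_width: 29.8
```

```bash
python3 - <<'E'
from h import *
s=read_state(); print({k:np.round(s[k],3).tolist() for k in('t','joints','tool_pos','eef_rot','force','gripper_width')})
snap('scene','s1.png')
E
```

```text
{'t': 1.975, 'joints': [-0.462, 0.377, 0.262, 1.581, 0.474, 1.298], 'tool_pos': [529.703, -118.025, 308.931], 'eef_rot': [[0.193, 0.976, 0.104], [0.862, -0.219, 0.458], [0.469, 0.002, -0.883]], 'force': [0.182, -0.936, 0.188], 'gripper_width': 29.843}
```

View pics/s1.png

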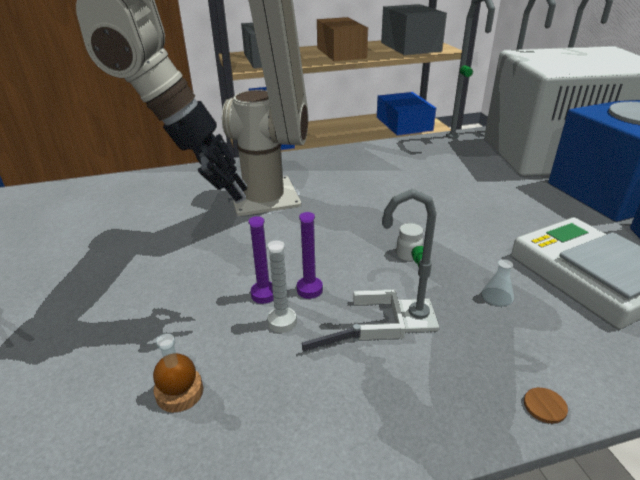

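The arm is oriented as planned, with the gripper leaning back and clear above everything. Next I move behind the cylinder and descend.

Emit:
step_arm:
  commands:
    - [1.6,-3,0,0,0,0,0.3]
    - [1.6,-3,-5,0,0,0,0.3]
    - [1.6,-3,-10,0,0,0,0.3]
    - [1.6,-3,-15,0,0,0,0.3]
    - [1.6,-3,-19,0,0,0,0.3]
    - [1.6,-3,-22,0,0,0,0.3]
    - [1.6,-3,-24.5,0,0,0,0.3]
    - [1.6,-3,-26,0,0,0,0.3]
    - [1.6,-3,-27,0,0,0,0.3]
    - [1.6,-3,-27,0,0,0,0.3]

```text
t: 3.28
tool_pos: [546.3, -149.0, 38.5]
eef_rot: [[0.194, 0.976, 0.104], [0.861, -0.22, 0.458], [0.469, 0.001, -0.883]]
force: [0.4, 0.2, -0.6]
gripper_width: 29.9
```

Emit:
step_arm:
  commands:
    - [0,0,-0.4,0,0,0,0.3]
    - [0,0,-0.8,0,0,0,0.3]
    - [0,0,-1.1,0,0,0,0.3]
    - [0,0,-1.3,0,0,0,0.3]
    - [0,0,-1.3,0,0,0,0.3]
    - [0,0,-1.3,0,0,0,0.3]

```text
t: 4.03
tool_pos: [546.3, -149.3, 25.4]
eef_rot: [[0.194, 0.975, 0.104], [0.861, -0.22, 0.458], [0.469, 0.001, -0.883]]
force: [-0.4, 0.6, -1.3]
gripper_width: 30.0
```

```bash
python3 - <<'E'
from h import *
s=read_state(); p=s['tool_pos']; o=np.array([609.8,133.4])
print(p,s['joints'].round(2),'tool in stall',(p[:2]-o)@EX,(p[:2]-o)@EY,'tip z',(p+17*s['eef_rot'][:,2])[2])
im=snap('scene','s2.png'); cv2.imwrite('pics/s2c.png',cv2.resize(im[180:360,150:450],None,fx=2.6,fy=2.6))
E
```

```text
[ 546.347634   -149.32868326   25.3534766 ] [-0.5   0.66 -0.06  0.99  0.47  1.26] tool in stall -289.76135890484187 -0.25685294564527084 tip z 10.343197001443432
```

View pics/s2c.png

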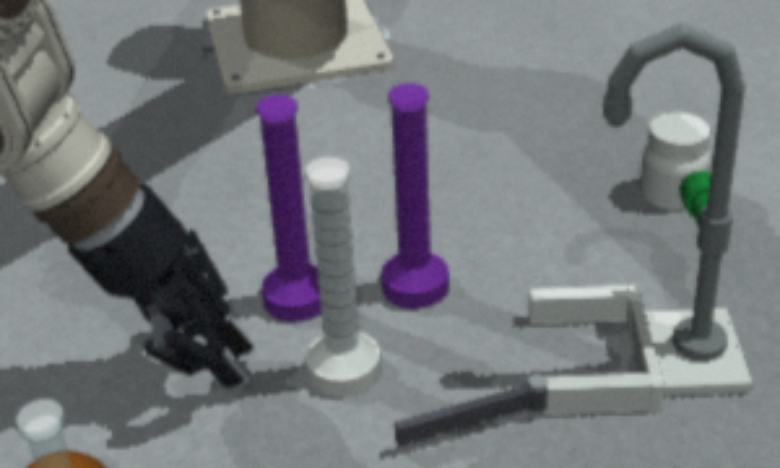

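The fingers are low, behind and in line with the foot at crop (345,362), with everything else clear. I start the slow push.

Emit:
step_arm:
  commands:
    - [0.22,0.98,-0.2,0,0,0,0.3]
    - [0.44,1.95,-0.3,0,0,0,0.3]
    - [0.66,2.93,-0.3,0,0,0,0.3]
    - [0.77,3.41,-0.3,0,0,0,0.3]
    - [0.84,3.71,-0.3,0,0,0,0.3]
    - [0.9,4.0,-0.3,0,0,0,0.3]
    - [0.97,4.3,-0.3,0,0,0,0.3]
    - [1.03,4.6,-0.3,0,0,0,0.3]
    - [1.1,4.9,-0.3,0,0,0,0.3]
    - [1.19,5.27,-0.3,0,0,0,0.3]
    - [1.28,5.66,-0.3,0,0,0,0.3]
    - [1.36,6.05,-0.3,0,0,0,0.3]

```text
t: 5.58
tool_pos: [560.0, -88.6, 22.3]
eef_rot: [[0.194, 0.975, 0.104], [0.861, -0.22, 0.458], [0.469, 0.001, -0.883]]
force: [-1.0, -2.0, 0.9]
gripper_width: 29.7
```

Emit:
step_arm:
  commands:
    - [0.09,0.39,0,0,0,0,0.3]
    - [0.18,0.78,0,0,0,0,0.3]
    - [0.26,1.17,0,0,0,0,0.3]
    - [0.35,1.56,0,0,0,0,0.3]
    - [0.44,1.95,0,0,0,0,0.3]
    - [0.53,2.34,0,0,0,0,0.3]
    - [0.62,2.73,0,0,0,0,0.3]
    - [0.7,3.12,0,0,0,0,0.3]
    - [0.79,3.51,0,0,0,0,0.3]
    - [0.88,3.9,0,0,0,0,0.3]
    - [0.97,4.29,0,0,0,0,0.3]
    - [0.97,4.29,0,0,0,0,0.3]

```text
t: 7.08
tool_pos: [569.7, -45.4, 22.4]
eef_rot: [[0.193, 0.976, 0.104], [0.861, -0.22, 0.458], [0.47, 0.001, -0.883]]
force: [0.4, -0.2, -0.0]
gripper_width: 29.7
```

```bash
python3 - <<'E'
from h import *
s=read_state(); p=s['tool_pos']; o=np.array([609.8,133.4])
print(p,s['force'],'tool in stall',(p[:2]-o)@EX,(p[:2]-o)@EY)
a=snap('scene','s3.png')[180:360,200:480]; b=snap('top','t3.png')[160:300,210:430]
cv2.imwrite('pics/c3.png',np.vstack([cv2.resize(a,(480,309)),cv2.resize(b,(480,305-15))]))
E
```

```text
[569.65460437 -45.38543572  22.3598575 ] [ 0.36332447 -0.15756967 -0.03259994] tool in stall -183.2371813545849 -0.1420792247915017
```

View pics/c3.png

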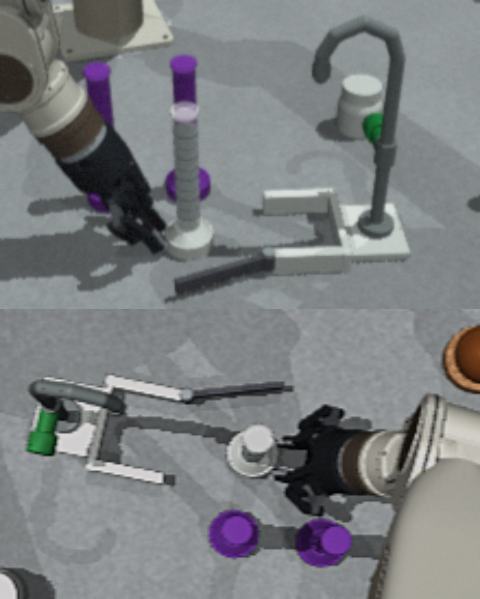

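The cylinder is upright, nested in front of the fingers and on the stall axis (foot at crop (252,450), heading for the mouth at (172,437)). I continue.

Emit:
step_arm:
  commands:
    - [0.11,0.49,0,0,0,0,0.3]
    - [0.22,0.98,0,0,0,0,0.3]
    - [0.33,1.46,0,0,0,0,0.3]
    - [0.44,1.95,0,0,0,0,0.3]
    - [0.55,2.44,0,0,0,0,0.3]
    - [0.66,2.93,0,0,0,0,0.3]
    - [0.77,3.41,0,0,0,0,0.3]
    - [0.88,3.9,0,0,0,0,0.3]
    - [0.99,4.39,0,0,0,0,0.3]
    - [1.1,4.88,0,0,0,0,0.3]
    - [1.21,5.37,0,0,0,0,0.3]
    - [1.32,5.85,0,0,0,0,0.3]

```text
t: 8.68
tool_pos: [582.9, 12.9, 22.3]
eef_rot: [[0.194, 0.975, 0.104], [0.861, -0.22, 0.458], [0.469, 0.001, -0.883]]
force: [-0.3, -1.4, 0.1]
gripper_width: 29.9
```

Emit:
step_arm:
  commands:
    - [0.09,0.39,0,0,0,0,0.3]
    - [0.18,0.78,0,0,0,0,0.3]
    - [0.26,1.17,0,0,0,0,0.3]
    - [0.35,1.56,0,0,0,0,0.3]
    - [0.44,1.95,0,0,0,0,0.3]
    - [0.53,2.34,0,0,0,0,0.3]
    - [0.62,2.73,0,0,0,0,0.3]
    - [0.7,3.12,0,0,0,0,0.3]
    - [0.79,3.51,0,0,0,0,0.3]
    - [0.88,3.9,0,0,0,0,0.3]
    - [0.97,4.29,0,0,0,0,0.3]
    - [0.97,4.29,0,0,0,0,0.3]

```text
t: 10.18
tool_pos: [592.6, 56.1, 22.4]
eef_rot: [[0.193, 0.976, 0.104], [0.861, -0.22, 0.458], [0.47, 0.001, -0.883]]
force: [-0.0, -0.6, 0.2]
gripper_width: 30.0
```

```bash
python3 - <<'E'
from h import *
s=read_state(); p=s['tool_pos']; o=np.array([609.8,133.4])
print(p,s['force'],'tool in stall',(p[:2]-o)@EX,(p[:2]-o)@EY)
a=snap('scene','s4.png')[180:360,260:480]; b=snap('top','t4.png')[170:270,220:380]
cv2.imwrite('pics/c4.png',np.vstack([cv2.resize(a,(480,290),interpolation=2),cv2.resize(b,(480,300),interpolation=2)]))
E
```

```text
[592.56207303  56.05139638  22.39052746] [-0.03710033 -0.62572308  0.24660774] tool in stall -79.2459275714122 -0.1886036925899468
```

View pics/c4.png

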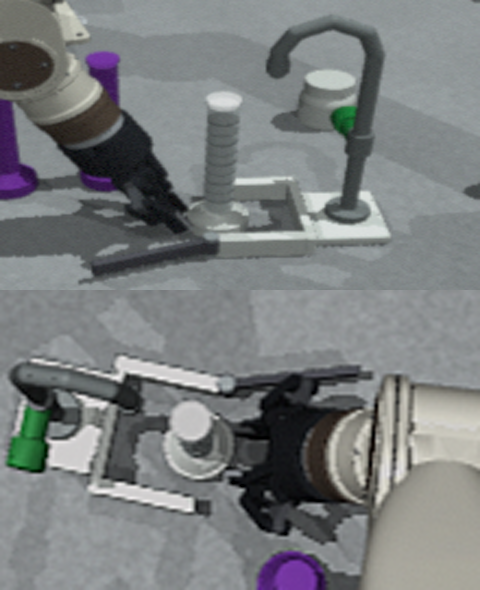

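The cylinder is upright in the mouth of the stall (foot at crop (198,440)). It needs about 30 mm more, then I back off and retract upward.

Emit:
step_arm:
  commands:
    - [0.09,0.39,0,0,0,0,0.3]
    - [0.18,0.78,0,0,0,0,0.3]
    - [0.26,1.17,0,0,0,0,0.3]
    - [0.35,1.56,0,0,0,0,0.3]
    - [0.44,1.95,0,0,0,0,0.3]
    - [0.53,2.34,0,0,0,0,0.3]
    - [0.6,2.63,0,0,0,0,0.3]
    - [0.66,2.93,0,0,0,0,0.3]
    - [0.66,2.93,0,0,0,0,0.3]

```text
t: 11.4
tool_pos: [599.2, 85.2, 22.4]
eef_rot: [[0.193, 0.976, 0.104], [0.861, -0.22, 0.458], [0.47, 0.001, -0.883]]
force: [0.2, -0.2, -0.6]
gripper_width: 29.8
```

```bash
python3 - <<'E'
from h import *
s=read_state(); p=s['tool_pos']; o=np.array([609.8,133.4])
print(p,s['force'],'tool in stall',(p[:2]-o)@EX,(p[:2]-o)@EY)
im=snap('top','t5.png'); hsv=cv2.cvtColor(im,cv2.COLOR_BGR2HSV)
m=((hsv[...,2]>205)&(hsv[...,1]<40)).astype(np.uint8)
k,l,st,c=cv2.connectedComponentsWithStats(m[190:250,240:310])
for i in range(1,k):
  if st[i,4]>25:
    w=plane('top',c[i][0]+240,c[i][1]+190,200)[:2]-o; print(st[i],c[i]+[240,190],'as tube top in stall',w@EX,w@EY)
w=plane('top',286,220,20)[:2]-o; print('prev foot',w@EX,w@EY)
E
```

```text
[599.16594887  85.16997881  22.36500264] [ 0.16108722 -0.23146005 -0.57576337] tool in stall -49.38790750262294 -0.22930287097352142
[ 15   2  37  12 147] [273.96598639 197.46258503] as tube top in stall -9.785467697105458 -30.762226766857292
[  0  25  13  16 127] [245.7480315  222.81102362] as tube top in stall 41.338793143093355 38.812055951359454
[ 10  44  34  10 131] [268.53435115 238.2519084 ] as tube top in stall -16.51538142363615 63.052116023434245
prev foot -37.35539405423387 -2.7232430240099044
```

Emit:
step_arm:
  commands:
    - [0.05,0.2,0,0,0,0,0.3]
    - [0.09,0.39,0,0,0,0,0.3]
    - [0.13,0.59,0,0,0,0,0.3]
    - [0.13,0.59,0,0,0,0,0.3]
    - [0,0,0,0,0,0,0.3]
    - [-0.33,-1.46,0,0,0,0,0.3]
    - [-0.88,-3.9,0.5,0,0,0,0.3]
    - [-1.76,-7.8,3,0,0,0,0.3]
    - [-2.2,-9.76,8,0,0,0,0.3]
    - [-2.2,-9.76,14,0,0,0,0.3]
    - [-2.2,-9.76,20,0,0,0,0.3]
    - [-2.2,-9.76,20,0,0,0,0.3]

```text
t: 12.95
tool_pos: [580.1, -14.6, 228.7]
eef_rot: [[0.189, 0.975, 0.116], [0.862, -0.221, 0.455], [0.47, 0.014, -0.883]]
force: [0.4, 0.1, -0.5]
gripper_width: 29.9
```

```bash
python3 - <<'E'
from h import *
from scipy.spatial.transform import Rotation as Ro
s=read_state(); o=np.array([609.8,133.4]); h=o-53*EX-55*EY
print(s['tool_pos'],s['joints'].round(2),s['force'])
z=np.array([0,0,-1.]);
for th in (0,):
  y=np.r_[-EY,0]; R=np.c_[np.cross(y,z),y,z]
  print('upright rv',(Ro.from_matrix(R)*Ro.from_matrix(s['eef_rot']).inv()).as_rotvec())
# finger path: contact radius 80 on gate, finger centre offset D behind face
for q in (1.85,1.6,1.35,1.1,.85,.6,.4,.2,.1,0):
  d=-np.sin(q)*EX+np.cos(q)*EY; n=-np.cos(q)*EX-np.sin(q)*EY   # outward (opening) normal
  print(q,(h+85*d+(4+16)*n).round(1), (h+85*d+(4+45)*n).round(1))
a=snap('scene','s6.png')[180:360,240:480]; b=snap('top','t6.png')[170:270,220:380]
cv2.imwrite('pics/c6.png',np.vstack([cv2.resize(a,(400,300),interpolation=2),cv2.resize(b,(480,300),interpolation=2)[:,:400]]))
E
```

```text
[580.05351278 -14.55446525 228.72352721] [-0.26  0.4   0.09  1.26  0.49  1.53] [ 0.37422645  0.05440573 -0.52778605]
upright rv [-0.47405976  0.12090275 -0.00174133]
1.85 [676.7 -14.1] [705.6 -12.4]
1.6 [655.2 -17.7] [683.6 -23.2]
1.35 [633.5 -15.8] [659.7 -28.2]
1.1 [612.9  -8.6] [635.3 -27.1]
0.85 [594.8   3.5] [611.8 -20. ]
0.6 [580.2  19.6] [590.9  -7.3]
0.4 [571.7  34.8] [576.8   6.3]
0.2 [566.4  51.5] [565.8  22.5]
0.1 [565.   60.1] [561.5  31.3]
0 [564.5  68.8] [558.1  40.5]
```

View pics/c6.png

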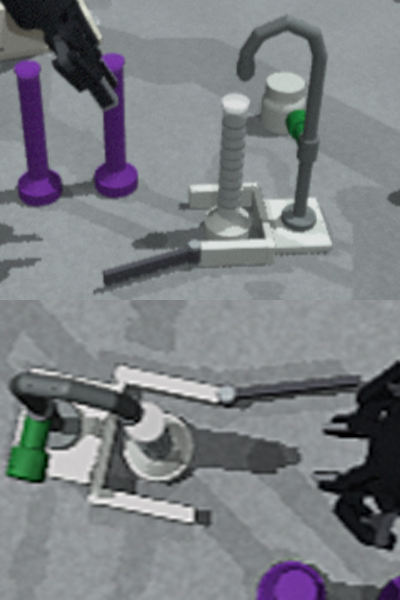

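The cylinder stands home between the walls (foot at crop (158,445), estimated stall x ≈ -4, y ≈ 0) and nothing else has moved. The gate is still open along crop (230,395)–(360,382). Next I take the closed fingers to its far side.

Emit:
step_arm:
  commands:
    - [3,0,2,-0.08,0.02,0,1]
    - [6,0,2,-0.16,0.04,0,1]
    - [9,0,2,-0.237,0.06,0,1]
    - [11.2,0.2,2,-0.237,0.06,0,1]
    - [11.2,0.2,0,-0.237,0.06,0,1]
    - [11.2,0.2,-5,-0.237,0.06,0,1]
    - [11.2,0.2,-10,-0.237,0.06,0,1]
    - [11.2,0.2,-14,-0.237,0.06,0,1]
    - [11.2,0.2,-14,-0.237,0.06,0,1]
    - [11.2,0.2,-14,-0.237,0.06,0,1]

```text
t: 14.3
tool_pos: [689.3, -11.0, 82.6]
eef_rot: [[0.215, 0.975, 0.048], [0.946, -0.221, 0.237], [0.242, -0.005, -0.97]]
force: [0.6, -0.0, 1.0]
gripper_width: -0.2
```

```bash
python3 - <<'E'
from h import *
s=read_state(); print(s['tool_pos'],s['joints'].round(2),s['force'],s['eef_rot'].round(2).tolist(),s['gripper_width'])
a=snap('scene','s7.png')[180:380,200:440]; cv2.imwrite('pics/c7.png',cv2.resize(a,None,fx=2.2,fy=2.2,interpolation=2))
E
```

```text
[689.31003329 -10.98031098  82.56221351] [-0.12  0.7   0.27  1.12  0.24  1.68] [ 0.59948244 -0.04908797  0.97943625] [[0.22, 0.98, 0.05], [0.95, -0.22, 0.24], [0.24, -0.01, -0.97]] -0.18236687687492492
```

View pics/c7.png

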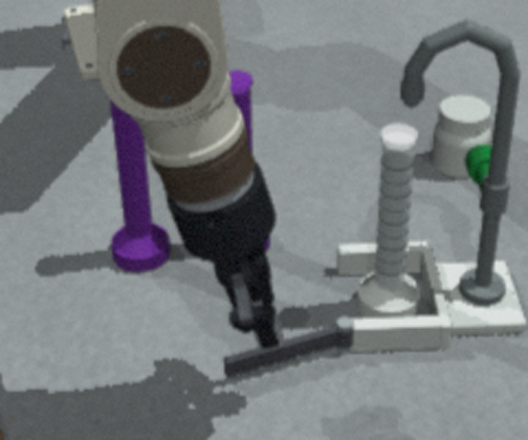

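The closed fingertips are at crop (265,340), above and beyond the gate; the cylinder is upright in the stall. I descend with 5 mm extra margin.

Emit:
step_arm:
  commands:
    - [0.6,0,0,0,0,0,1]
    - [0.6,0,-1.5,0,0,0,1]
    - [0.6,0,-3,0,0,0,1]
    - [0.6,0,-4.5,0,0,0,1]
    - [0.6,0,-5.6,0,0,0,1]
    - [0.6,0,-5.6,0,0,0,1]

```text
t: 15.1
tool_pos: [693.9, -10.7, 24.3]
eef_rot: [[0.216, 0.975, 0.045], [0.946, -0.221, 0.237], [0.241, -0.008, -0.97]]
force: [-0.4, 0.0, -0.4]
gripper_width: 0.1
```

```bash
python3 - <<'E'
from h import *
s=read_state(); p=s['tool_pos']; print(p,s['force'],'tip z',(p+17*s['eef_rot'][:,2])[2],'tip',(p+17*s['eef_rot'][:,2]))
o=np.array([609.8,133.4]); h=o-53*EX-55*EY; t0=p-0
for D,q in ((22,1.85),(19,1.7),(19,1.5),(19,1.3),(19,1.1),(19,.9),(19,.7),(19,.5),(18,.35),(17,.2),(16,.1),(15,0)):
  d=-np.sin(q)*EX+np.cos(q)*EY; n=-np.cos(q)*EX-np.sin(q)*EY
  w=h+85*d+D*n-3*EX; print(q,((w-p[:2])/10).round(2))
E
```

```text
[693.87582689 -10.70284414  24.32776754] [-0.4215671   0.0303606  -0.39917841] tip z 7.831118859721574 tip [694.64579107  -6.6695158    7.83111886]
1.85 [-1.59 -0.62]
1.7 [-3.17 -0.9 ]
1.5 [-4.9  -0.95]
1.3 [-6.62 -0.65]
1.1 [-8.24 -0.02]
0.9 [-9.7   0.92]
0.7 [-10.94   2.14]
0.5 [-11.92   3.58]
0.35 [-12.47   4.87]
0.2 [-12.81   6.22]
0.1 [-12.9    7.18]
0 [-12.9    8.14]
```

Emit:
step_arm:
  commands:
    - [-0.8,-0.4,0,0,0,0,1]
    - [-1.6,-0.6,0,0,0,0,1]
    - [-2.4,-0.8,0,0,0,0,1]
    - [-3.2,-0.9,0,0,0,0,1]
    - [-4.1,-0.95,0,0,0,0,1]
    - [-4.9,-0.95,0,0,0,0,1]
    - [-5.8,-0.8,0,0,0,0,1]
    - [-6.6,-0.65,0,0,0,0,1]
    - [-7.4,-0.35,0,0,0,0,1]
    - [-8.2,0,0,0,0,0,1]

```text
t: 16.35
tool_pos: [612.7, -10.6, 26.3]
eef_rot: [[0.215, 0.975, 0.049], [0.946, -0.221, 0.237], [0.242, -0.005, -0.97]]
force: [0.8, -0.7, -0.7]
gripper_width: 0.0
```

Emit:
step_arm:
  commands:
    - [-0.7,0.45,0,0,0,0,1]
    - [-1.5,0.95,0,0,0,0,1]
    - [-2.1,1.5,0,0,0,0,1]
    - [-2.7,2.15,0,0,0,0,1]
    - [-3.2,2.85,0,0,0,0,1]
    - [-3.7,3.6,0,0,0,0,1]
    - [-4.0,4.2,0,0,0,0,1]
    - [-4.25,4.85,0,0,0,0,1]
    - [-4.45,5.5,0,0,0,0,1]
    - [-4.6,6.2,0,0,0,0,1]
    - [-4.6,6.2,0,0,0,0,1]

```text
t: 17.73
tool_pos: [566.9, 51.8, 26.3]
eef_rot: [[0.215, 0.976, 0.048], [0.946, -0.22, 0.237], [0.242, -0.005, -0.97]]
force: [-0.7, -0.1, -0.1]
gripper_width: -0.1
```

```bash
python3 - <<'E'
from h import *
s=read_state(); p=s['tool_pos']; o=np.array([609.8,133.4]); print(p,s['force'],(p[:2]-o)@EX,(p[:2]-o)@EY)
a=snap('scene','s8.png')[180:360,240:480]; b=snap('top','t8.png')[170:270,220:380]
cv2.imwrite('pics/c8.png',np.vstack([cv2.resize(a,(400,300),interpolation=2),cv2.resize(b,(480,300),interpolation=2)[:,:400]]))
E
```

```text
[566.85086228  51.83361341  26.26181449] [-0.65704152 -0.11710838 -0.13227957] -89.01303264692872 23.96630698645616
```

View pics/c8.png

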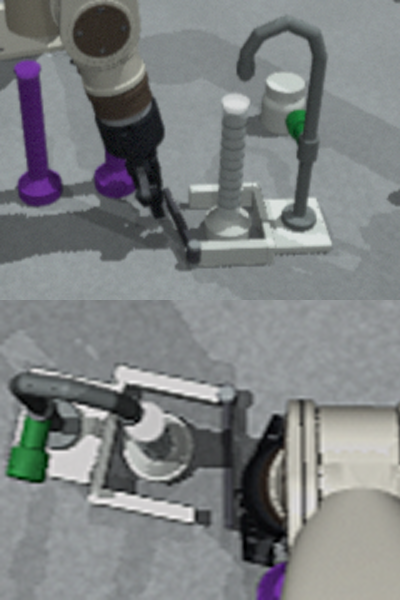

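The gate is almost shut (crop (228,395) to (235,525)) and the tool is behind it. I push on slowly along the stall axis and watch the force.

Emit:
step_arm:
  commands:
    - [0.0,0.4,0,0,0,0,1]
    - [0.05,0.8,0,0,0,0,1]
    - [0.1,1.1,0,0,0,0,1]
    - [0.15,1.4,0,0,0,0,1]
    - [0.2,1.6,0,0,0,0,1]
    - [0.2,1.6,0,0,0,0,1]

```text
t: 18.58
tool_pos: [569.3, 67.4, 26.4]
eef_rot: [[0.215, 0.975, 0.049], [0.946, -0.22, 0.237], [0.242, -0.005, -0.97]]
force: [0.8, -0.1, 0.4]
gripper_width: -0.2
```

Emit:
step_arm:
  commands:
    - [0.03,0.15,0,0,0,0,1]
    - [0.03,0.15,0,0,0,0,1]

```text
t: 18.82
tool_pos: [569.5, 68.7, 26.3]
eef_rot: [[0.215, 0.975, 0.049], [0.946, -0.221, 0.237], [0.242, -0.005, -0.97]]
force: [0.6, -0.4, -0.0]
gripper_width: -0.2
```

Emit:
step_arm:
  commands:
    - [0.03,0.15,0,0,0,0,1]
    - [0.03,0.15,0,0,0,0,1]

```text
t: 19.08
tool_pos: [569.8, 70.3, 26.3]
eef_rot: [[0.215, 0.975, 0.049], [0.946, -0.221, 0.237], [0.242, -0.005, -0.97]]
force: [-0.8, -0.2, 0.1]
gripper_width: -0.4
```

Emit:
step_arm:
  commands:
    - [0.03,0.15,0,0,0,0,1]
    - [0.03,0.15,0,0,0,0,1]

```text
t: 19.32
tool_pos: [570.0, 71.8, 26.3]
eef_rot: [[0.215, 0.975, 0.049], [0.946, -0.22, 0.237], [0.242, -0.005, -0.97]]
force: [0.3, 0.2, 0.1]
gripper_width: 0.0
```

Emit:
step_arm:
  commands:
    - [0.03,0.15,0,0,0,0,1]
    - [0.03,0.15,0,0,0,0,1]

```text
t: 19.58
tool_pos: [570.2, 72.6, 26.3]
eef_rot: [[0.216, 0.975, 0.048], [0.946, -0.221, 0.236], [0.241, -0.005, -0.971]]
force: [-1.1, -3.6, 0.6]
gripper_width: 0.0
```

```bash
python3 - <<'E'
from h import *
s=read_state(); p=s['tool_pos']; o=np.array([609.8,133.4]); print(p,s['force'],(p[:2]-o)@EX,(p[:2]-o)@EY)
im=snap('top','t9.png'); a=cv2.resize(im[190:250,270:320],None,fx=10,fy=10,interpolation=2); cv2.imwrite('pics/c9.png',a)
E
```

```text
[570.24330908  72.60859681  26.27225939] [-1.06044227 -3.55464799  0.5602958 ] -68.00050213917831 25.224159188780654
```

View pics/c9.png

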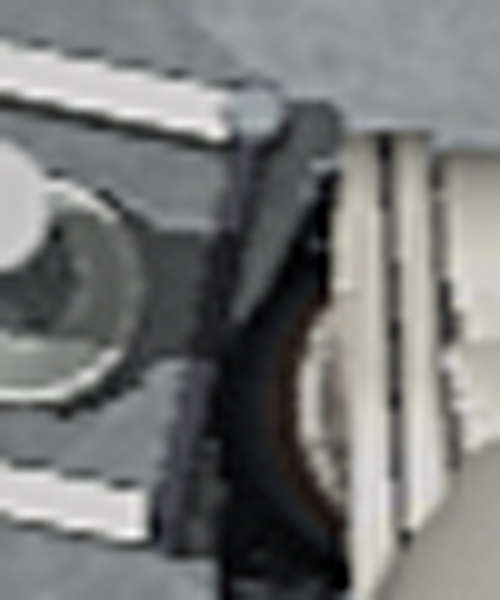

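The force rose to about 3.7 N, and the gate lies against the post at the end of the lower wall (crop (165,520)): it is at the stop. I press 1 mm more to confirm, then back straight off and rise.

Emit:
step_arm:
  commands:
    - [0.02,0.1,0,0,0,0,1]
    - [0.02,0.1,0,0,0,0,1]

```text
t: 19.88
tool_pos: [570.3, 72.8, 26.2]
eef_rot: [[0.217, 0.975, 0.048], [0.947, -0.222, 0.234], [0.239, -0.005, -0.971]]
force: [-1.8, -6.0, 2.3]
gripper_width: 0.2
```

Emit:
step_arm:
  commands:
    - [-0.1,-0.4,0,0,0,0,1]
    - [-0.4,-1.8,0,0,0,0,1]
    - [-1.1,-4.9,0,0,0,0,1]
    - [-1.6,-7,2,0,0,0,1]
    - [-1.6,-7,8,0,0,0,1]
    - [-1.6,-7,14,0,0,0,1]
    - [-1.6,-10,20,0,0,0,1]
    - [-1.6,-16,24,0,0,0,1]
    - [-1.6,-22,26,0,0,0,1]
    - [-1.6,-26,26,0,0,0,1]
    - [-1.6,-26,26,0,0,0,1]

```text
t: 21.25
tool_pos: [554.4, -190.1, 286.2]
eef_rot: [[0.221, 0.974, 0.051], [0.945, -0.227, 0.236], [0.242, -0.004, -0.97]]
force: [-0.8, 0.8, -0.4]
gripper_width: -0.2
```

```bash
python3 - <<'E'
from h import *
s=read_state(); print(s['t'],s['tool_pos'],s['force'])
im=snap('top','t10.png'); sc=snap('scene','s10.png')
cv2.imwrite('pics/c10.png',np.vstack([cv2.resize(sc[170:360,180:480],(700,295)),cv2.resize(im[180:260,220:410],(700,295),interpolation=2)]))
o=np.array([609.8,133.4]); h=plane('top',296,201.5,30)[:2]
for n,(q) in (('gate end shut exp',(h+110*EY)),): print(n,proj('top',[*q,20]))
E
```

```text
21.25 [ 554.35060797 -190.0916694   286.19784695] [-0.78664854  0.77724092 -0.36451094]
gate end shut exp [287.56719207 243.6153479 ]
```

View pics/c10.png

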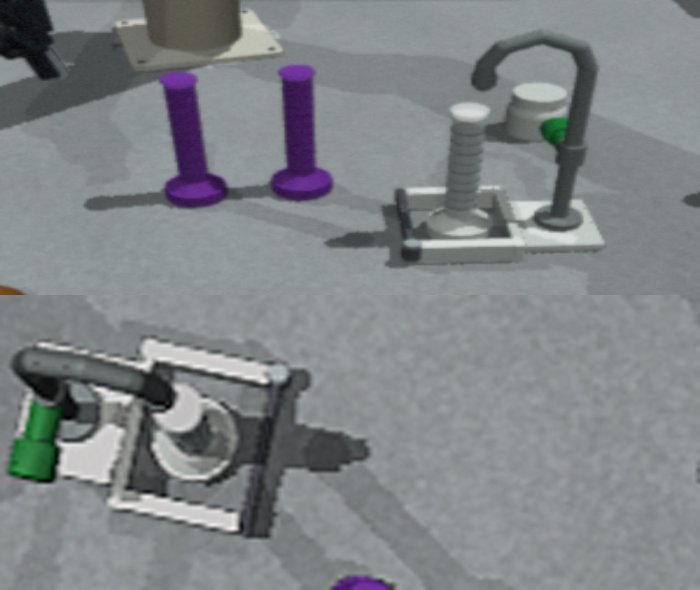

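The picture shows the cylinder upright in the stall, the gate across the mouth from (277,373) to about (258,530), and the decoys untouched. I have used all 12 views, so I check the gate angle numerically.

```bash
python3 - <<'E'
from h import *
im=cv2.imread('pics/t10.png'); g=cv2.cvtColor(im,cv2.COLOR_BGR2GRAY)
for v in range(200,250,3): print(v,g[v,280:306].tolist())
h=np.array([609.8,133.4])-53*EX-55*EY
for q in(0,.05,.1):
  d=-np.sin(q)*EX+np.cos(q)*EY; n=np.array([-d[1],d[0]])
  print(q,[[proj('top',[*(h+r*d+s*n),30]).round(1).tolist() for s in(-4,4)] for r in(20,60,110)])
s=cv2.cvtColor(cv2.imread('pics/s10.png'),cv2.COLOR_BGR2GRAY)
for v in range(288,336,4): print(v,s[v,344:372].tolist())
for q in(0,.1):
  d=-np.sin(q)*EX+np.cos(q)*EY; n=np.array([-d[1],d[0]])
  print(q,[[proj('scene',[*(h+r*d+s_*n),30]).round(1).tolist() for s_ in(-4,4)] for r in(20,60,110)])
E
```

```text
200 [215, 210, 208, 207, 205, 206, 204, 203, 203, 205, 207, 197, 182, 180, 174, 175, 178, 163, 110, 84, 86, 85, 83, 121, 150, 145]
203 [134, 117, 90, 68, 59, 63, 68, 75, 88, 124, 187, 228, 181, 94, 128, 137, 121, 82, 39, 72, 84, 83, 81, 73, 120, 155]
206 [133, 133, 138, 137, 135, 125, 113, 117, 119, 119, 113, 116, 88, 70, 84, 58, 52, 71, 82, 83, 76, 119, 149, 147, 143, 138]
209 [57, 121, 141, 136, 127, 116, 120, 123, 126, 125, 120, 107, 80, 78, 68, 53, 60, 77, 79, 75, 116, 147, 148, 148, 147, 147]
212 [123, 128, 94, 62, 62, 105, 135, 135, 137, 137, 138, 107, 77, 82, 47, 55, 85, 84, 82, 74, 119, 151, 145, 140, 137, 137]
215 [110, 111, 137, 116, 64, 64, 67, 70, 66, 68, 48, 36, 43, 31, 60, 84, 83, 85, 87, 81, 83, 87, 84, 126, 159, 161]
218 [85, 104, 128, 141, 106, 60, 64, 63, 70, 58, 43, 40, 40, 45, 69, 85, 78, 76, 80, 77, 76, 80, 85, 85, 79, 64]
221 [85, 84, 123, 118, 69, 60, 63, 63, 69, 53, 37, 44, 28, 62, 89, 80, 76, 79, 78, 79, 80, 83, 72, 63, 65, 66]
224 [79, 103, 91, 57, 64, 65, 65, 66, 55, 38, 42, 29, 57, 85, 82, 82, 81, 81, 77, 76, 79, 82, 75, 66, 69, 68]
227 [99, 46, 52, 61, 10
[... 2432 characters left out ...]
 51, 44, 77, 83, 78, 67, 69, 69, 72, 70, 71, 77, 91, 99, 100, 104, 112, 132, 153, 172]
324 [86, 84, 82, 84, 81, 84, 89, 85, 77, 77, 116, 141, 146, 144, 126, 117, 123, 129, 129, 128, 135, 152, 158, 161, 160, 158, 160, 161]
328 [95, 105, 92, 90, 88, 86, 85, 87, 75, 81, 118, 143, 144, 148, 139, 130, 159, 199, 213, 217, 214, 215, 213, 217, 213, 213, 213, 210]
332 [146, 142, 134, 92, 88, 88, 84, 69, 38, 37, 39, 37, 43, 44, 42, 54, 81, 108, 114, 114, 113, 113, 116, 117, 115, 115, 111, 117]
0 [[[356.2, 319.7], [352.2, 319.9]], [[354.0, 306.5], [350.2, 306.7]], [[351.5, 291.2], [347.8, 291.3]]]
0.1 [[[355.2, 319.6], [351.3, 320.1]], [[351.1, 306.6], [347.4, 307.0]], [[346.4, 291.4], [342.8, 291.8]]]
```

Both views match a gate angle of 0: top-view left edge at 292/288.5/285.5 px against 292.8/289.7/285.8 predicted. I hand in.

```bash
python3 -c "
from h import *
print(read_state()['t'],sign_off())"
```

```text
the job is handed in; nothing more can be done
21.35 None
```

The cylinder is standing in the stall under the spout and the gate is shut behind it. I handed the job in at 21.35 s of the 58 s allowed.

- **Cylinder:** I slid it into the stall with both fingers resting against its foot, held apart at a fixed 30 mm gap and never closed on it. It stands upright between the side walls with its centre at about stall x = -4 mm. That is past the -19 mm the gate needs, but about 8 mm short of fully home. I estimated this by eye from the pictures; a scripted check of the tube top found nothing usable.
- **Gate:** I swung it round with closed fingers until it met its stop. Force rose to about 6 N while the tool barely moved, and its edges in both views agree with angle 0 to about 1–2 pixels. An earlier reading by eye from the picture had suggested about 0.08 rad still open. I put that down to the bar's shadow after reading the edges from the pixels.
- **Other objects:** The highest force I read was about 6 N. The purple decoys and the jar look unmoved in the last picture, and the arm never went near the flasks. I did not re-measure any of them. At hand-in the arm was raised and touching nothing.

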